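# Empty a drop-bottom cell carrier into the collecting bin

## Robot

A 6-joint arm with a two-finger parallel gripper is mounted at the origin on a cart in front of the work surface, level with it; the furniture and walls round the work are solid. World frame = base frame: x ahead of the robot, y to its left, z up, the work surface at z = 0. Lengths are in m, angles in degrees, forces in N, time in s.
With the tool pointing down it reaches from about 0.4 to 0.825 m from the base axis. Payload 7 kg.
Tool frame: the origin (TCP) lies midway between the tips of the shut fingers; the grasp point (between the pads) lies 19 mm behind it; z points along the fingers, y is the line along which they close (so a half turn about z gives the same grasp; the last joint's range is limited). The gripper opens to 88 mm and grips with 3 to 60 N. Pads are 19 mm wide; open, the fingers measure 130 mm over their backs; the gripper's body (78 mm by 193 mm) begins 47 mm behind the grasp point.
Start: joints at [-54.483, 20.546, 0.682, 0, -70.136, -16.507], TCP at [0.22, -0.638, 0.189] pointing down, gripper open.
Joint ranges: [-176.03, 176.03], [-82.01, 121.73], [-58.28, 71.71], [-173.87, 95.51], [-174.79, -0.11], [-173.66, 173.66]. Speed limits (degrees/s): [136.94, 136.94, 172.46, 180, 180, 180].

## Interface

Orientations are given as [roll, pitch, yaw] about the fixed x, y, z axes, in that order (R = Rz(yaw) Ry(pitch) Rx(roll)).
In Python, from plant import ctrl gives the robot as it stands.
- The arm moves only by the tool arm_command, never from a script. Its argument "steps" is a list of rows, each an object with "translation": the shift along the tool's x, y, z in mm, a list of three; "rotation": the turn, a rotation vector about the tool's x, y, z in units of 5 degrees (1.0 is 5 degrees), a list of three; "claw": the finger opening in mm, from 0 to 87.6. In form: [{"translation": [x, y, z], "rotation": [rx, ry, rz], "claw": claw}, ...]. A call has 1 to 5 rows; each row is the pose to reach, as a shift and turn from the pose commanded when the call began, along the tool's axes at that moment; what a row does not reach only later rows make up. A row lasts 1/10 s, in which the tool goes at most 50 mm and 8.59 degrees, less where a joint would pass 70% of its speed; a pose out of reach is approached as far as the arm can. A call with a gripper value outside its range is refused whole. The fingers move at their own pace and stop on an object; the grip force is fixed at half the most. Time passes only in rows, so rows that repeat a pose let the fingers close. It gives the time, the measured TCP pose, the force, the opening and the grip force at its end, in the units of the state.
- ctrl.get_obs(): the state, without advancing time (a new reading comes with each control period).
- ctrl.snapshot(name): name is "scene" or "side" or "wrist"; returns (picture, depth): 400x640x3 uint8, red, green, blue; 400x640 float32, m along the optical axis (not along the pixel's ray), 0 where there is no reading.
- ctrl.calibration(name): a dict with "vertical_fov" (degrees; the focal length in pixels is half the picture's height over the tangent of half this angle, whatever the lens; pixels are square), "cx", "cy" (the principal point, pixels), "rvec" (rotation vector, rad) and "tvec" (3), from world to camera coordinates, as OpenCV has them; the wrist camera has in their place "hand_eye" (4x4, takes a point from camera to tool coordinates, whose origin is the TCP and whose axes are the flange's). Camera axes: x right, y down, z forward; pixel columns grow to the right and rows downward; lengths in m; the calibration is good to about 2 mm. The wrist camera is an equidistant fisheye: a pixel r from the principal point sees the ray r / f radians off the axis. A picture is of the moment at which its call begins: read the wrist's pose just before it. calibration takes no time and is no camera call.
- ctrl.close_job(): hands the job in; it is judged then, once.
The state is a dict: "clock": time; "joint_pos": joint angles; "qvel": joint speeds; "tau": joint torques, N m; "tool_pos": TCP position; "orientation": TCP orientation; "force": force on the tool from outside, world axes, zero at the start; "moment": the same for the moment, N m; "opening": finger opening in m; "gripper_force": force on a finger pad.
Only numpy, scipy, OpenCV 4.12 (cv2) and the standard library are available. Lean on these libraries where they do the work, as an engineer would, in place of code of your own. Each camera call takes 0.05 s, during which the arm holds its last target. There are 200 camera calls.

## Task

Set the drop-bottom carrier of spent battery cells fully home on the grey stand over the black bin, facing the same way as the stand (catch at the front, lever on the left), and let go of it. Press its catch so that the trap-door bottom swings open and all three cells drop into the bin, then swing the trap shut by its lever until the catch holds it. Leave the empty, latched carrier home on the stand, and do not disturb the calibration mass, the tape roll or the grease tin.

Things in the scene. Friction and masses are not known exactly. Their poses are not given: they have to be found in the camera images.
- carrier: Drop-bottom carrier, loose, about 0.7 kg, full of cells and latched at the start: open aluminium box 70 (x) x 74 (y) mm, 4 mm walls, z 26 to 80 mm, on four 26 mm feet; 130 mm high in all. Origin: under the box's centre at the feet's underside; z up, -x front (catch), +y left (lever). Side flanges (x -33 to 20, |y| 37 to 50, underside z = 26) hang it on the stand.
- carrier_grip (a point): Centre of the rigid black grip bar over the carrier, at [14, 0, 124] mm in the carrier's frame: 10 mm wide in x, 12 mm high, along y between posts at |y| = 33 to 37 mm, 38 mm clear above the box's rim. Grasp it from above, fingers closing along the carrier's x.
- trap (a joint): Trap-door bottom: 0 = shut (0 to 0.03 latched), 1.3 rad = hanging open. Hinge axis along the carrier's y at x = 38, z = 22 mm; opening, its front edge swings down and its lever swings to -x. Once the catch lets go it falls open by its weight; it stays shut only when latched. Open, it reaches 55 mm below the carrier's origin, so it opens only on the stand.
- lever_pin (a point): Middle of the black crank pin on the trap's lever: round, 10 mm thick, along the carrier's y (y 70 to 102 mm, this point 86), 60 mm from the hinge axis, left of the carrier. In the carrier's frame x = 38 + 60 sin(0.35 - trap), z = 22 + 60 cos(0.35 - trap) mm: [59, 86, 78] shut, [-11, 86, 57] open. Pushing it back to the shut end, past the snap of the catch, takes up to 4 N.
- catch (a joint): Spring catch on the carrier's front wall: 0 = engaged (a spring holds it there), 0.22 rad = pressed to its stop; above about 0.1 rad it lets the trap go. Its hook holds the front edge of the trap; when the trap is swung fully shut, the edge pushes the hook aside and it snaps under by itself.
- catch_pad (a point): Top of the catch's flat black thumb pad, 24 mm wide in y, which reaches over the front wall into the box (carrier x -44 to -6 mm, top at z = 88 mm; this point at [-17, 0, 88] mm when not pressed). Press straight down here with closed fingers: about 1 to 3 N moves it down 6 mm to its stop.
- stand: Grey stand, fixed; origin under its centre, -x front. Base 170 x 126 mm; cheeks (x -42 to 27, |y| 52 to 58 mm, 135 mm high, flared guides to 143) carry ledges (|y| 42 to 52, top z = 125 mm) with 8 mm high end stops, inner faces at x = -35 and 22 mm. The carrier's flanges lie on the ledges with 2 mm play, so it can twist a little; lower it straight down, its x axis along the stand's.
- stand_seat (a point): Where the origin of the carrier lies when it is home on the stand: [0, 0, 99] mm in the stand's frame, axes as the stand's.
- bin_floor (a point): Centre of the inner floor of the black open-topped stacking bin that is fixed in the stand under the seat, 6 mm above the bench; the bin is 145 (x) x 101 (y) x 51 mm, its front wall (-x) only 26 mm high; inside it measures 131 x 80 mm.
- cell_a: Spent battery cell, 15 x 50 x 15 mm, lying along its y axis, origin at the middle of its underside; starts in the carrier on the trap.
- cell_b: Second spent battery cell, as cell_a.
- cell_c: Third spent battery cell, as cell_a.
- cal_mass: Bystander: steel calibration mass with a knob, 28 mm across, 40 mm high, standing on the bench; origin under its centre.
- tape: Bystander: roll of black tape, 57 x 54 x 19 mm, lying flat on the bench; origin under its centre.
- tin: Bystander: flat round grease tin, 51 mm across, 26 mm high; origin under its centre.

How it is judged:
By the outcome, as a careful person would: the job done as asked, in the order asked, and still so for the second after the job is handed in, with the robot touching nothing.
It also fails if it takes over 69 s, if anything falls off the work surface, if the arm or the gripper's body presses on something with over 40 N, if the wrist force passes 120 N, or if a joint passes its speed limit or range.

## Working session

There is one attempt and no reset: what is moved stays moved. The work goes in short steps, Python scripts to look and compute and a tool call to move; the robot and the scene stay as the last step left them, time stands still between calls to the robot, and variables do not carry over. Pictures are saved under pics/ and viewed, at most 10 in all, crops included, and the job is handed in when it is done.

Besides the shell and the picture viewer there is one more tool, called after "Call:" by a JSON object that holds its "name" and its "arguments", one argument or row to a line. arm_command: Moves the arm, as the interface text tells. Its arguments: {"type":"object","properties":{"steps":{"type":"array"}},"required":["steps"]}

```bash
ls; mkdir -p pics
cat > h.py <<'E'
import numpy as np, cv2
from scipy.spatial.transform import Rotation as R
from plant import ctrl
def cam(n):
    c=ctrl.calibration(n); return c
def f(c): return 200/np.tan(np.radians(c['vertical_fov'])/2)
def pts(n,depth,o=None):
    """world xyz per pixel"""
    c=cam(n); F=f(c); v,u=np.mgrid[0:400,0:640]; x=(u-c['cx'])/F; y=(v-c['cy'])/F
    if n=='wrist':
        r=np.hypot(x,y)+1e-9; t=np.tan(np.minimum(r,1.5)); P=np.stack([x/r*t,y/r*t,np.ones_like(x)],-1)*depth[...,None]
        H=np.array(c['hand_eye']); P=P@H[:3,:3].T+H[:3,3]
        o=o or ctrl.get_obs(); Rt=R.from_euler('xyz',o['orientation'],degrees=True).as_matrix()
        return P@Rt.T+np.array(o['tool_pos'])
    P=np.stack([x,y,np.ones_like(x)],-1)*depth[...,None]
    Rm=R.from_rotvec(np.ravel(c['rvec'])).as_matrix(); return (P-np.ravel(c['tvec']))@Rm
def save(n,im): cv2.imwrite('pics/'+n+'.png',im[...,::-1])
E
python3 - <<'E'
from h import *
print(ctrl.get_obs())
for n in ('scene','side','wrist'):
    c=cam(n); print(n,c)
ims=[]
for n in ('scene','side'):
    im,d=ctrl.snapshot(n); save(n+'0',im); np.savez('pics/'+n+'0.npz',im=im,d=d)
    P=pts(n,d); print(n,(d>0).mean(), P[200,320])
E
```

```text
pics
{'clock': 0.0, 'joint_pos': array([-5.44834302e+01,  2.05918068e+01,  6.32581401e-01, -1.90656001e-02,
       -7.01350749e+01, -1.65062575e+01]), 'qvel': array([ 0.0189833 ,  0.03583711, -0.12287292,  0.05698173, -0.00808732,
       -0.04002003]), 'tau': array([-9.59420795e-04, -5.82715702e+01,  2.93039507e+01,  6.99655920e+00,
        6.93778595e-03, -1.15162370e-04]), 'tool_pos': array([ 0.21964607, -0.63767555,  0.1877128 ]), 'orientation': array([ 1.79904493e+02, -9.61096378e-03, -1.60996173e+02]), 'force': array([-0.01942549, -0.25238654, -0.26840182]), 'moment': array([ 0.05649435, -0.01998857, -0.02732936]), 'gripper_force': 0.0, 'opening': 0.08758383329767046}
scene {'vertical_fov': 46.32088096513454, 'cx': 318.68296451552783, 'cy': 196.36936143060393, 'rvec': array([ 1.21171768, -2.22054392,  1.0517777 ]), 'tvec': array([0.3666835 , 0.3404046 , 0.97442981])}
side {'vertical_fov': 50.62109365760038, 'cx': 321.96596204466215, 'cy': 198.8856683637247, 'rvec': array([ 0.04289861,  2.56897485, -1.73987156]), 'tvec': array([0.50143367, 0.06790691, 1.1293261 ])}
wrist {'vertical_fov': 65.70646984690485, 'cx': 321.7004036866854, 'cy': 195.86028816957415, 'hand_eye': array([[-1.11737726e-03, -9.64432662e-01, -2.64326299e-01,
         7.19171022e-02],
       [ 9.99999337e-01, -1.15147132e-03, -2.59526628e-05,
         7.83343082e-04],
       [-2.79334556e-04, -2.64326153e-01,  9.64433309e-01,
        -1.95329573e-01],
       [ 0.00000000e+00,  0.00000000e+00,  0.00000000e+00,
         1.00000000e+00]])}
scene 0.9947578125 [0.50598252 0.10601496 0.12344653]
side 0.9810078125 [0.51261125 0.09585121 0.10935209]
```

View pics/scene0.png

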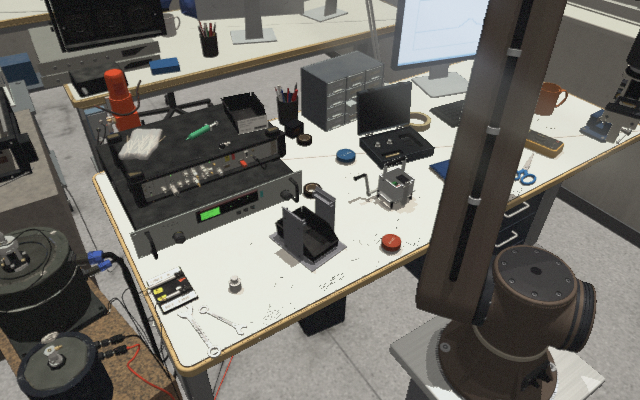

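View pics/side0.png

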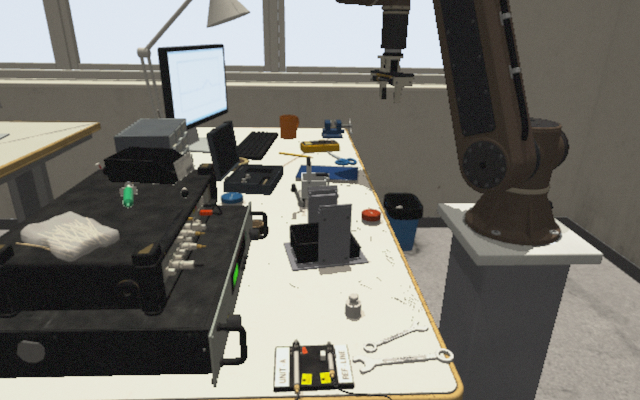

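The scene picture shows the stand with the bin at about (308,235), the carrier at (395,188), the mass at (235,283), the red tin at (391,242) and the tape roll at about (312,190). The side view has the stand at (325,240), with the carrier behind it. Next I'll take a zoomed crop and work out the geometry from depth.

Run:
```python
from h import *
A=np.load('pics/scene0.npz'); im,d=A['im'],A['d']; P=pts('scene',d)
cr=cv2.resize(im[145:275,225:425],None,fx=4,fy=4,interpolation=cv2.INTER_CUBIC)[:600]; save('crop0',cr)
for n,uv in dict(mass=(235,280),tin=(391,238),tape=(312,187),bluetin=(346,155)).items(): print(n,P[uv[1],uv[0]].round(3))
B=np.load('pics/side0.npz'); Q=pts('side',B['d'])
for nm,X in (('scene',P),('side',Q)):
  for reg,(x0,x1,y0,y1) in dict(stand=(.3,.62,.06,.32),carr=(.3,.7,-.2,.06)).items():
    m=(X[...,0]>x0)&(X[...,0]<x1)&(X[...,1]>y0)&(X[...,1]<y1)
    for z0,z1 in ((.004,.03),(.03,.07),(.07,.11),(.11,.125),(.125,.15)):
      q=X[m&(X[...,2]>z0)&(X[...,2]<z1)]
      if len(q)>5: print(nm,reg,z0,z1,len(q),np.percentile(q,[2,50,98],axis=0)[:,:2].round(3).tolist(), q[:,2].max().round(3))
```

```text
mass [0.455 0.374 0.038]
tin [ 0.378 -0.032  0.023]
tape [0.683 0.018 0.009]
bluetin [ 0.751 -0.155  0.022]
scene stand 0.004 0.03 1224 [[0.415, 0.093], [0.48, 0.137], [0.576, 0.219]] 0.03
scene stand 0.03 0.07 840 [[0.433, 0.089], [0.502, 0.118], [0.58, 0.208]] 0.07
scene stand 0.07 0.11 441 [[0.451, 0.086], [0.491, 0.193], [0.535, 0.209]] 0.11
scene stand 0.11 0.125 213 [[0.451, 0.087], [0.489, 0.19], [0.532, 0.209]] 0.125
scene stand 0.125 0.15 325 [[0.451, 0.086], [0.496, 0.1], [0.536, 0.209]] 0.145
scene carr 0.004 0.03 691 [[0.346, -0.194], [0.477, -0.026], [0.69, 0.052]] 0.03
scene carr 0.03 0.07 616 [[0.476, -0.198], [0.519, -0.139], [0.57, -0.093]] 0.07
scene carr 0.07 0.11 423 [[0.475, -0.199], [0.527, -0.157], [0.582, -0.055]] 0.11
scene carr 0.11 0.125 52 [[0.528, -0.198], [0.531, -0.151], [0.537, -0.125]] 0.125
scene carr 0.125 0.15 68 [[0.529, -0.196], [0.532, -0.162], [0.539, -0.128]] 0.132
side stand 0.004 0.03 1210 [[0.422, 0.107], [0.524, 0.197], [0.588, 0.216]] 0.03
side stand 0.03 0.07 1267 [[0.436, 0.098], [0.521, 0.199], [0.579, 0.209]] 0.07
side stand 0.07 0.11 807 [[0.455, 0.089], [0.498, 0.2], [0.538, 0.209]] 0.11
side stand 0.11 0.125 369 [[0.456, 0.092], [0.496, 0.199], [0.538, 0.21]] 0.125
side stand 0.125 0.15 552 [[0.457, 0.086], [0.499, 0.109], [0.538, 0.209]] 0.144
side carr 0.004 0.03 437 [[0.351, -0.171], [0.391, -0.007], [0.68, 0.049]] 0.03
side carr 0.03 0.07 241 [[0.481, -0.199], [0.545, -0.127], [0.573, -0.091]] 0.07
side carr 0.07 0.11 299 [[0.48, -0.199], [0.531, -0.13], [0.583, -0.056]] 0.11
side carr 0.11 0.125 24 [[0.532, -0.196], [0.537, -0.128], [0.542, -0.122]] 0.124
side carr 0.125 0.15 31 [[0.533, -0.196], [0.537, -0.155], [0.542, -0.126]] 0.131
```

View pics/crop0.png

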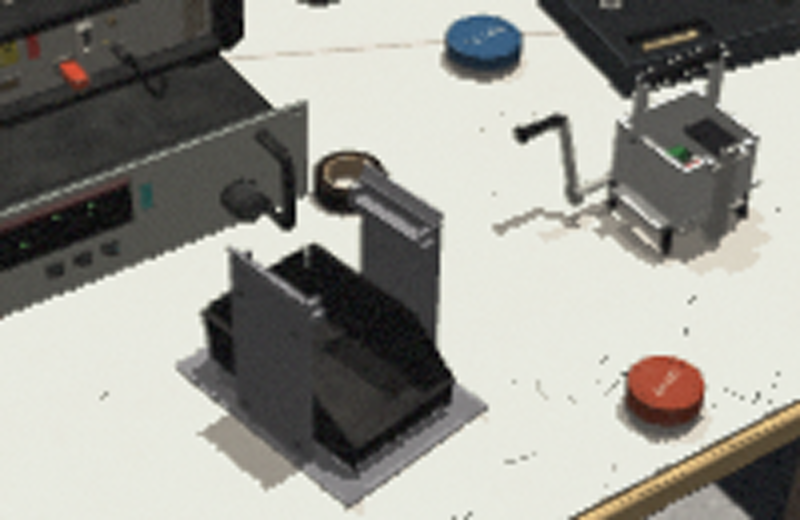

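```bash
cat >> h.py <<'E'
def go(xyz,yaw,o=None):
    """shift (mm) and rotvec (units of 5 deg) in current tool axes to reach a tool-down pose"""
    o=o or ctrl.get_obs(); R0=R.from_euler('xyz',o['orientation'],degrees=True); R1=R.from_euler('xyz',[180,0,yaw],degrees=True)
    t=R0.inv().apply(np.array(xyz)-o['tool_pos'])*1000; r=(R0.inv()*R1).as_rotvec(degrees=True)/5
    return t.round(1).tolist(), r.round(2).tolist()
E
python3 - <<'E'
from h import *
for n in ('scene','side'):
  A=np.load(f'pics/{n}0.npz'); X=pts(n,A['d'])
  m=(X[...,2]>.117)&(X[...,2]<.14)&(abs(X[...,0]-.535)<.03)&(abs(X[...,1]+.16)<.06); q=X[m][:,:2]
  _,s,V=np.linalg.svd(q-q.mean(0)); print(n,'bar',q.mean(0),q.min(0),q.max(0),np.degrees(np.arctan2(-V[0,0],V[0,1])))
  for lo,hi in ((.07,.12),(.17,.23)):
    m=(X[...,2]>.06)&(X[...,2]<.118)&(abs(X[...,0]-.495)<.06)&(X[...,1]>lo)&(X[...,1]<hi); q=X[m][:,:2]
    _,s,V=np.linalg.svd(q-q.mean(0)); print(n,'cheek',q.mean(0),s,q.min(0),q.max(0),np.degrees(np.arctan(V[0,1]/V[0,0])))
print(go([.535,-.161,.29],-90))
E
```

```text
scene bar [ 0.53249313 -0.16006338] [ 0.52680604 -0.20134277] [ 0.5395491  -0.12398117] -0.15376867485655046
scene cheek [0.50118523 0.09431418] [0.35486106 0.03428178] [0.47011998 0.08337967] [0.53939552 0.10629817] 11.31607445544234
scene cheek [0.48103536 0.20212981] [0.38302914 0.02481055] [0.44890601 0.19069392] [0.52083786 0.21064042] 11.915863508843499
side bar [ 0.53709832 -0.14966431] [ 0.53163076 -0.19614272] [ 0.54232849 -0.12190598] 2.022544792882736
side cheek [0.51694947 0.09642724] [0.35634371 0.03491042] [0.47458664 0.08531145] [0.54040126 0.10508004] 10.665337738490516
side cheek [0.48812562 0.20272981] [0.57535595 0.04313943] [0.45322523 0.19224292] [0.52286707 0.21143667] 10.338052838807112
([-453.3, 348.2, -101.7], [0.02, 0.01, -14.2])
```

Call:
{"name": "arm_command", "arguments": {
  "steps": [
    {"translation": [-45,35,-20],"rotation": [0,0,-1.5],"claw": 87},
    {"translation": [-90,70,-50],"rotation": [0,0,-3],"claw": 87},
    {"translation": [-130,100,-80],"rotation": [0,0,-4.5],"claw": 87},
    {"translation": [-169,130,-102],"rotation": [0,0,-6],"claw": 87},
    {"translation": [-208,160,-102],"rotation": [0,0,-7.5],"claw": 87}
  ]
}}

```text
clock: 0.6
tool_pos: [0.347, -0.446, 0.2862]
orientation: [-179.9, -0.0, -123.2]
force: [0.7, 0.5, 0.3]
opening: 0.0872
gripper_force: 0.0
```

```bash
python3 -c "
from h import *
o=ctrl.get_obs();print(o['clock'],o['tool_pos'],o['orientation'],go([.535,-.161,.29],-90))"
```

```text
0.6 [ 0.34703128 -0.44601275  0.28616862] [-1.79857575e+02 -3.20617096e-02 -1.23209162e+02] ([-341.4, -1.2, -4.0], [-0.03, -0.01, -6.64])
```

Call:
{"name": "arm_command", "arguments": {
  "steps": [
    {"translation": [-48,0,0],"rotation": [0,0,-1.5],"claw": 87},
    {"translation": [-96,0,0],"rotation": [0,0,-3],"claw": 87},
    {"translation": [-144,0,0],"rotation": [0,0,-4.5],"claw": 87},
    {"translation": [-192,0,0],"rotation": [0,0,-6],"claw": 87},
    {"translation": [-240,0,0],"rotation": [0,0,-6.7],"claw": 87}
  ]
}}

```text
clock: 1.1
tool_pos: [0.4791, -0.2447, 0.2841]
orientation: [-180.0, 0.0, -89.7]
force: [1.8, -0.8, 0.7]
opening: 0.0872
gripper_force: 0.0
```

```bash
python3 -c "
from h import *
o=ctrl.get_obs();print(o['clock'],o['tool_pos'],o['orientation'],go([.535,-.161,.29],-90))"
```

```text
1.1 [ 0.47907364 -0.24468859  0.28409153] [-1.79995496e+02  8.54759217e-03 -8.96982874e+01] ([-83.4, -56.4, -5.9], [-0.0, 0.0, 0.06])
```

Call:
{"name": "arm_command", "arguments": {
  "steps": [
    {"translation": [-40,-27,0],"rotation": [0,0,0],"claw": 60},
    {"translation": [-83,-56,0],"rotation": [0,0,0],"claw": 60},
    {"translation": [-83,-56,0],"rotation": [0,0,0],"claw": 60}
  ]
}}

```text
clock: 1.4
tool_pos: [0.5367, -0.1595, 0.2831]
orientation: [179.9, 0.0, -89.7]
force: [-0.1, -0.2, -0.8]
opening: 0.0685
gripper_force: 0.0
```

Run:
```python
from h import *
o=ctrl.get_obs(); im,d=ctrl.snapshot('wrist'); print(o['clock'],o['tool_pos'],o['orientation'])
save('w1',im); np.savez('pics/w1.npz',im=im,d=d); X=pts('wrist',d,o)
m=(X[...,2]>.117)&(X[...,2]<.14)&(abs(X[...,0]-.535)<.03)&(abs(X[...,1]+.16)<.06); q=X[m]
_,s,V=np.linalg.svd((q-q.mean(0))[:,:2]); print(len(q),'bar',q.mean(0),np.percentile(q,[2,98],axis=0),np.degrees(np.arctan2(-V[0,0],V[0,1])))
for lo,hi in ((.07,.12),(.17,.23)):
    m=(X[...,2]>.12)&(X[...,2]<.15)&(abs(X[...,0]-.495)<.06)&(X[...,1]>lo)&(X[...,1]<hi); q=X[m]
    if len(q)>9:
        _,s,V=np.linalg.svd((q-q.mean(0))[:,:2]); print('cheek',len(q),q.mean(0),s,q.min(0),q.max(0),np.degrees(np.arctan(V[0,1]/V[0,0])))
```

```text
1.4 [ 0.53672419 -0.15948321  0.28308883] [ 1.79947941e+02  3.96587822e-02 -8.97443459e+01]
536 bar [ 0.53493384 -0.16652826  0.12852267] [[ 0.5304301  -0.20050041  0.12391467]
 [ 0.5409995  -0.12958572  0.13058893]] 1.1337993466850331
```

View pics/w1.png

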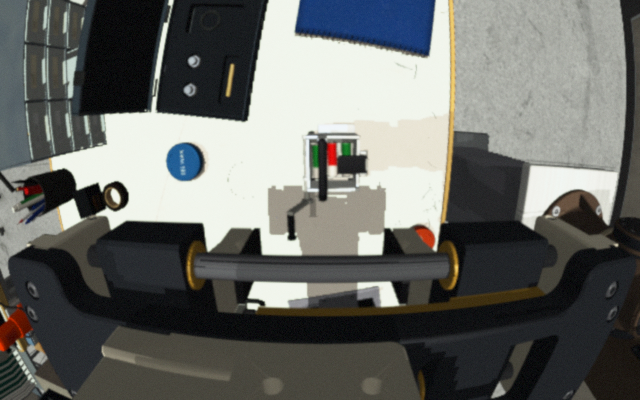

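The wrist view shows the carrier at (333,165), its bar at (323,168), the catch pad at (352,164) and the lever pin at (292,228). I'll refine the box pose from its rim points.

Run:
```python
from h import *
A=np.load('pics/w1.npz'); o=dict(tool_pos=[.5367,-.1595,.2831],orientation=[179.95,.04,-89.74])
for n,X in (('wrist',pts('wrist',A['d'],o)),('scene',pts('scene',np.load('pics/scene0.npz')['d'])),('side',pts('side',np.load('pics/side0.npz')['d']))):
  for z0,z1 in ((.074,.0835),(.118,.14)):
    m=(X[...,2]>z0)&(X[...,2]<z1)&(abs(X[...,0]-.521)<.05)&(abs(X[...,1]+.163)<.046); q=X[m][:,:2]
    print(n,z0,len(q),np.percentile(q,[1,99],axis=0).round(4).tolist(),cv2.minAreaRect((q*1000).astype(np.float32)))
  m=(X[...,2]>.06)&(X[...,2]<.1)&(X[...,1]>-.098)&(X[...,1]<-.05)&(abs(X[...,0]-.58)<.03); print('pin',np.percentile(X[m],[2,50,98],axis=0).round(3).tolist())
  m=(X[...,2]>.085)&(X[...,2]<.1)&(abs(X[...,0]-.49)<.04)&(abs(X[...,1]+.163)<.025); print('pad',np.percentile(X[m],[2,50,98],axis=0).round(3).tolist())
```

```text
wrist 0.074 606 [[0.4764, -0.2017], [0.5561, -0.1284]] ((516.22900390625, -164.6405029296875), (80.88195037841797, 73.78518676757812), 0.7824937105178833)
wrist 0.118 536 [[0.5304, -0.2013], [0.541, -0.1288]] ((535.04150390625, -164.53329467773438), (74.017333984375, 11.988581657409668), 89.9998550415039)
pin [[0.57, -0.097, 0.069], [0.577, -0.077, 0.082], [0.583, -0.058, 0.084]]
pad [[0.477, -0.177, 0.086], [0.497, -0.165, 0.087], [0.515, -0.154, 0.089]]
scene 0.074 168 [[0.4748, -0.201], [0.5555, -0.1247]] ((515.3253784179688, -163.5687713623047), (82.08688354492188, 78.82035064697266), 1.8553730249404907)
scene 0.118 106 [[0.5271, -0.1973], [0.5392, -0.1251]] ((532.8447875976562, -162.68359375), (77.3543701171875, 12.405317306518555), 89.09314727783203)
pin [[0.569, -0.097, 0.061], [0.574, -0.08, 0.079], [0.582, -0.055, 0.087]]
pad [[0.475, -0.175, 0.085], [0.493, -0.162, 0.088], [0.513, -0.152, 0.091]]
side 0.074 127 [[0.4791, -0.2026], [0.5569, -0.1232]] ((517.7699584960938, -163.18064880371094), (78.11454772949219, 80.71601104736328), 0.07740183174610138)
side 0.118 43 [[0.5316, -0.1957], [0.5423, -0.1234]] ((537.1470336914062, -159.10043334960938), (9.223841667175293, 74.17752838134766), 1.7342890501022339)
pin [[0.571, -0.096, 0.062], [0.578, -0.065, 0.081], [0.586, -0.055, 0.085]]
pad [[0.479, -0.176, 0.086], [0.499, -0.161, 0.088], [0.516, -0.151, 0.09]]
```

Call:
{"name": "arm_command", "arguments": {
  "steps": [
    {"translation": [5,1.7,45],"rotation": [0,0,-0.1],"claw": 50},
    {"translation": [5,1.7,90],"rotation": [0,0,-0.1],"claw": 50},
    {"translation": [5,1.7,135],"rotation": [0,0,-0.1],"claw": 40},
    {"translation": [5,1.7,165],"rotation": [0,0,-0.1],"claw": 40},
    {"translation": [5,1.7,178],"rotation": [0,0,-0.1],"claw": 40}
  ]
}}

```text
clock: 1.95
tool_pos: [0.5301, -0.1694, 0.103]
orientation: [179.7, 0.0, -89.6]
force: [0.7, -0.2, 0.7]
opening: 0.0408
gripper_force: 0.0
```

Call:
{"name": "arm_command", "arguments": {
  "steps": [
    {"translation": [0,0,0],"rotation": [0,0,0],"claw": 40},
    {"translation": [0,0,0],"rotation": [0,0,0],"claw": 0},
    {"translation": [0,0,0],"rotation": [0,0,0],"claw": 0},
    {"translation": [0,0,0],"rotation": [0,0,0],"claw": 0},
    {"translation": [0,0,0],"rotation": [0,0,0],"claw": 0}
  ]
}}

```text
clock: 2.45
tool_pos: [0.5334, -0.1686, 0.1072]
orientation: [-179.9, 0.0, -89.5]
force: [0.6, 0.4, 0.8]
opening: 0.0132
gripper_force: 0.0
```

Call:
{"name": "arm_command", "arguments": {
  "steps": [
    {"translation": [0,0,0],"rotation": [0,0,0],"claw": 0},
    {"translation": [0,0,0],"rotation": [0,0,0],"claw": 0},
    {"translation": [0,0,-3],"rotation": [0,0,0],"claw": 0},
    {"translation": [0,0,-12],"rotation": [0,0,0],"claw": 0},
    {"translation": [0,0,-30],"rotation": [0,0,0],"claw": 0}
  ]
}}

```text
clock: 2.95
tool_pos: [0.532, -0.1685, 0.1358]
orientation: [179.9, 0.0, -89.5]
force: [-0.5, 0.6, 0.3]
opening: 0.0002
gripper_force: 0.0
```

```bash
python3 -c "
from h import *
o=ctrl.get_obs();print(o)"
```

```text
{'clock': 2.95, 'joint_pos': array([ 2.51217581e+00,  1.20555693e+01, -1.84481914e+01, -1.63403347e-02,
       -5.96325990e+01, -1.99857795e+00]), 'qvel': array([ 5.65500336e-02, -1.04378608e+01,  1.49019145e+01,  5.56690687e-01,
       -2.40573047e+01, -1.14466551e-02]), 'tau': array([-3.42288811e-02, -4.25929177e+01,  2.55375642e+01,  6.30263418e+00,
        9.51329581e-01,  3.35702425e-04]), 'tool_pos': array([ 0.53196727, -0.1685426 ,  0.13582407]), 'orientation': array([ 1.79863231e+02,  9.31466623e-03, -8.94946908e+01]), 'force': array([-0.5007226 ,  0.58508585,  0.26555829]), 'moment': array([0.03714052, 0.05085523, 0.00818301]), 'gripper_force': 0.0, 'opening': 0.00018811987918302393}
```

The fingers closed on nothing, so I'll look before going further.

Run:
```python
from h import *
o=ctrl.get_obs(); im,d=ctrl.snapshot('wrist'); s,ds=ctrl.snapshot('side'); c,dc=ctrl.snapshot('scene')
np.savez('pics/w2.npz',im=im,d=d,ds=ds,dc=dc,p=o['tool_pos'],r=o['orientation'])
a=cv2.resize(s[120:270,240:400],(400,375),interpolation=cv2.INTER_CUBIC); b=cv2.resize(c[120:270,320:480],(400,375),interpolation=cv2.INTER_CUBIC)
save('m2',np.hstack([a,b]))
for n,X in (('wrist',pts('wrist',d,o)),('scene',pts('scene',dc)),('side',pts('side',ds))):
    m=(X[...,2]>.116)&(X[...,2]<.134)&(abs(X[...,0]-.53)<.05)&(abs(X[...,1]+.163)<.05); q=X[m][:,:2]
    print(n,len(q),np.percentile(q,[1,50,99],axis=0).round(4).tolist())
    m=(X[...,2]>.074)&(X[...,2]<.0835)&(abs(X[...,0]-.521)<.06)&(abs(X[...,1]+.163)<.05); q=X[m][:,:2]
    print(n,len(q),cv2.minAreaRect((q*1000).astype(np.float32)))
```

```text
wrist 916 [[0.5303, -0.2014], [0.535, -0.1826], [0.5406, -0.152]]
wrist 1006 ((516.1293334960938, -173.36688232421875), (58.06086349487305, 81.50801086425781), 89.22909545898438)
scene 111 [[0.527, -0.1998], [0.5319, -0.1602], [0.5399, -0.1244]]
scene 162 ((515.8658447265625, -163.06353759765625), (78.06047058105469, 82.5356674194336), 89.60720825195312)
side 43 [[0.5316, -0.1975], [0.5371, -0.1397], [0.5423, -0.1238]]
side 128 ((517.94921875, -162.77798461914062), (77.75843811035156, 79.38783264160156), 0.07480042427778244)
```

View pics/m2.png

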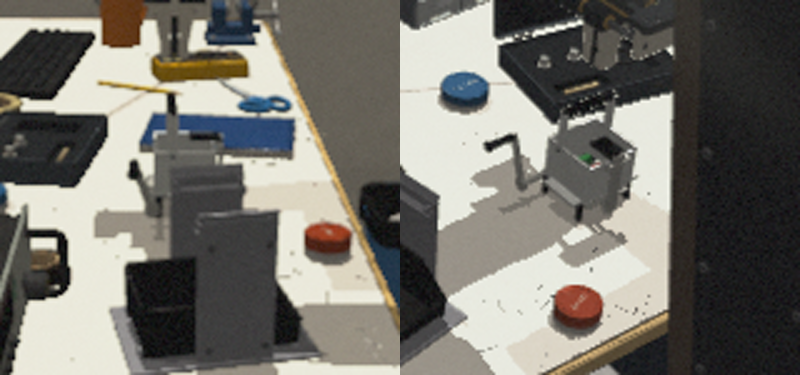

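The side and scene crops show the fingers well clear of the bar, higher or farther to -y. I'll locate the fingers in the point clouds.

Run:
```python
from h import *
A=np.load('pics/w2.npz'); print(A['p'],A['r'],ctrl.get_obs()['tool_pos'])
A0={'scene':np.load('pics/scene0.npz')['d'],'side':np.load('pics/side0.npz')['d']}
for n,d in (('scene',A['dc']),('side',A['ds'])):
    X=pts(n,d); ch=(abs(d-A0[n])>.03)&(d>0)
    for z in np.arange(.1,.36,.02):
        m=ch&(X[...,2]>z)&(X[...,2]<z+.02)&(X[...,0]>.3)&(X[...,0]<.85)&(abs(X[...,1]+.2)<.25); q=X[m]
        if len(q)>3: print(n,z.round(2),len(q),np.percentile(q,[2,50,98],axis=0).round(3).tolist())
```

```text
[ 0.53196727 -0.1685426   0.13582407] [ 1.79863231e+02  9.31466623e-03 -8.94946908e+01] [ 0.53393925 -0.16871132  0.13780501]
scene 0.16 5 [[0.52, -0.178, 0.176], [0.53, -0.159, 0.178], [0.54, -0.157, 0.18]]
scene 0.18 89 [[0.515, -0.177, 0.18], [0.525, -0.158, 0.19], [0.549, -0.155, 0.199]]
scene 0.2 88 [[0.512, -0.176, 0.201], [0.525, -0.158, 0.21], [0.552, -0.154, 0.219]]
scene 0.22 36 [[0.505, -0.172, 0.22], [0.515, -0.157, 0.224], [0.548, -0.154, 0.238]]
scene 0.24 335 [[0.443, -0.176, 0.242], [0.502, -0.137, 0.254], [0.616, -0.127, 0.26]]
scene 0.26 479 [[0.436, -0.192, 0.26], [0.513, -0.142, 0.268], [0.62, -0.127, 0.28]]
scene 0.28 635 [[0.437, -0.191, 0.28], [0.518, -0.148, 0.285], [0.625, -0.129, 0.299]]
scene 0.3 215 [[0.514, -0.19, 0.3], [0.525, -0.148, 0.309], [0.582, -0.143, 0.319]]
scene 0.32 119 [[0.514, -0.186, 0.32], [0.52, -0.143, 0.333], [0.578, -0.126, 0.34]]
scene 0.34 294 [[0.496, -0.185, 0.341], [0.516, -0.141, 0.35], [0.58, -0.127, 0.359]]
side 0.16 7 [[0.523, -0.411, 0.171], [0.534, -0.163, 0.178], [0.831, -0.159, 0.179]]
side 0.18 84 [[0.52, -0.165, 0.182], [0.534, -0.158, 0.19], [0.551, -0.154, 0.2]]
side 0.2 90 [[0.518, -0.162, 0.201], [0.534, -0.158, 0.211], [0.554, -0.154, 0.219]]
side 0.22 100 [[0.513, -0.17, 0.221], [0.534, -0.158, 0.23], [0.557, -0.154, 0.239]]
side 0.24 313 [[0.449, -0.197, 0.241], [0.537, -0.135, 0.256], [0.62, -0.126, 0.26]]
side 0.26 407 [[0.445, -0.196, 0.26], [0.53, -0.141, 0.27], [0.625, -0.126, 0.28]]
side 0.28 486 [[0.442, -0.2, 0.281], [0.543, -0.145, 0.287], [0.627, -0.128, 0.299]]
side 0.3 187 [[0.519, -0.156, 0.301], [0.551, -0.148, 0.31], [0.583, -0.142, 0.32]]
side 0.32 171 [[0.519, -0.159, 0.32], [0.551, -0.145, 0.328], [0.582, -0.127, 0.34]]
side 0.34 248 [[0.501, -0.187, 0.34], [0.541, -0.138, 0.35], [0.581, -0.127, 0.36]]
```

Fixed cameras put the real fingertips at z≈0.176, while the reported TCP is at 0.137, about 39 mm lower. I'll check this against other data.

Run:
```python
from h import *
A=np.load('pics/w2.npz'); o=dict(tool_pos=A['p'],orientation=A['r']); W=np.load('pics/w1.npz')
X1=pts('wrist',W['d'],dict(tool_pos=[.5367,-.1595,.2831],orientation=[179.95,.04,-89.74])); X2=pts('wrist',A['d'],o)
for X,d in ((X1,W['d']),(X2,A['d'])):
    m=(abs(X[...,2])<.03)&(abs(X[...,0]-.6)<.1)&(X[...,1]<0); print('bench',m.sum(),np.percentile(X[m][:,2],[10,50,90]))
    # finger: tool frame points near
H=np.array(cam('wrist')['hand_eye'])
for W_,p in ((A['d'],o),(W['d'],dict(tool_pos=[.5367,-.1595,.2831],orientation=[179.95,.04,-89.74]))):
    X=pts('wrist',W_,p); T=R.from_euler('xyz',p['orientation'],degrees=True).inv().apply((X-np.array(p['tool_pos'])).reshape(-1,3))
    for lo in np.arange(-.12,.02,.01):
        q=T[(abs(T[:,0])<.03)&(abs(T[:,1])<.07)&(T[:,2]>lo)&(T[:,2]<lo+.01)]
        if len(q): print(lo.round(3),len(q),np.percentile(q,[2,98],axis=0)[:,:2].round(3).tolist())
# initial frames: lowest of gripper
d=np.load('pics/side0.npz')['d']; X=pts('side',d); m=(abs(X[...,0]-.22)<.1)&(abs(X[...,1]+.638)<.1)&(X[...,2]>.05)&(X[...,2]<.4); q=X[m]
print('side0',len(q),np.sort(q[:,2])[:8],np.percentile(q,[2,50,98],axis=0))
```

```text
bench 28187 [-0.00168616 -0.00028704  0.02530163]
bench 36358 [-0.00158207 -0.00041966  0.02569993]
-0.12 1674 [[-0.027, -0.067], [0.03, 0.069]]
-0.11 37 [[0.004, -0.003], [0.009, 0.005]]
-0.1 43 [[-0.003, -0.003], [0.007, 0.005]]
-0.09 465 [[-0.01, -0.003], [0.002, 0.005]]
-0.08 31 [[0.009, -0.003], [0.011, 0.005]]
-0.07 151 [[0.009, -0.003], [0.01, 0.005]]
-0.06 252 [[0.006, -0.005], [0.011, 0.007]]
-0.05 167 [[0.009, -0.006], [0.011, 0.008]]
-0.04 25 [[0.009, -0.003], [0.009, 0.005]]
-0.0 777 [[-0.014, -0.008], [0.029, 0.001]]
0.01 17 [[-0.007, -0.01], [0.03, 0.003]]
-0.12 2105 [[-0.022, -0.037], [0.03, 0.039]]
-0.11 605 [[0.001, -0.038], [0.029, 0.04]]
-0.1 500 [[-0.007, -0.038], [0.011, 0.039]]
-0.09 753 [[-0.01, -0.037], [0.004, 0.039]]
-0.08 381 [[-0.01, -0.05], [0.011, 0.052]]
-0.07 617 [[-0.009, -0.049], [0.011, 0.051]]
-0.06 704 [[0.002, -0.048], [0.011, 0.05]]
-0.05 508 [[-0.004, -0.048], [0.011, 0.05]]
-0.04 86 [[-0.007, -0.037], [0.009, 0.038]]
side0 1124 [0.22838269 0.22855309 0.22890125 0.22891962 0.22906462 0.22913006
 0.22951366 0.22973411] [[ 0.16236023 -0.70356478  0.23347353]
 [ 0.22956414 -0.62131055  0.32114684]
 [ 0.28163933 -0.54231284  0.39644824]]
```

All three views agree: the fingertips sit 39 mm behind the reported TCP, so the effective fingers are shorter than stated. I'll allow for that and grasp again with the TCP z at about 0.066.

Call:
{"name": "arm_command", "arguments": {
  "steps": [
    {"translation": [-4,-1,0],"rotation": [0,0,0],"claw": 40},
    {"translation": [-4,-1,0],"rotation": [0,0,0],"claw": 40},
    {"translation": [-4,-1,0],"rotation": [0,0,0],"claw": 40},
    {"translation": [-4,-1,20],"rotation": [0,0,0],"claw": 40},
    {"translation": [-4,-1,40],"rotation": [0,0,0],"claw": 40}
  ]
}}

```text
clock: 3.6
tool_pos: [0.5341, -0.1646, 0.0958]
orientation: [-179.9, 0.0, -89.5]
force: [0.5, 0.5, 0.2]
opening: 0.0347
gripper_force: 0.0
```

Call:
{"name": "arm_command", "arguments": {
  "steps": [
    {"translation": [0,0,20],"rotation": [0,0,0],"claw": 40},
    {"translation": [0,0,32],"rotation": [0,0,0],"claw": 40},
    {"translation": [0,0,32],"rotation": [0,0,0],"claw": 0},
    {"translation": [0,0,32],"rotation": [0,0,0],"claw": 0},
    {"translation": [0,0,32],"rotation": [0,0,0],"claw": 0}
  ]
}}

```text
clock: 4.1
tool_pos: [0.5346, -0.1647, 0.0651]
orientation: [-179.9, -0.0, -89.5]
force: [0.3, -0.0, -0.4]
opening: 0.0214
gripper_force: 0.0
```

Call:
{"name": "arm_command", "arguments": {
  "steps": [
    {"translation": [0,0,0],"rotation": [0,0,0],"claw": 0},
    {"translation": [0,0,0],"rotation": [0,0,0],"claw": 0},
    {"translation": [0,0,0],"rotation": [0,0,0],"claw": 0}
  ]
}}

```text
clock: 4.4
tool_pos: [0.5352, -0.1647, 0.0651]
orientation: [-179.8, -0.0, -89.5]
force: [2.7, 0.6, 2.0]
opening: 0.0098
gripper_force: 30.0
```

Gripped: the opening is 9.8 mm and the force 30 N. I'll lift, then compute the stand pose from both fixed views.

Call:
{"name": "arm_command", "arguments": {
  "steps": [
    {"translation": [0,0,-10],"rotation": [0,0,0],"claw": 0},
    {"translation": [0,0,-40],"rotation": [0,0,0],"claw": 0},
    {"translation": [0,0,-80],"rotation": [0,0,0],"claw": 0},
    {"translation": [0,0,-125],"rotation": [0,0,0],"claw": 0},
    {"translation": [0,0,-165],"rotation": [0,0,0],"claw": 0}
  ]
}}

```text
clock: 4.9
tool_pos: [0.532, -0.1643, 0.2303]
orientation: [179.8, 0.0, -89.5]
force: [1.9, -0.3, -7.1]
opening: 0.0096
gripper_force: 30.0
```

Run:
```python
from h import *
print({k:ctrl.get_obs()[k] for k in('clock','tool_pos','opening','force')})
off={'scene':np.array([.0022,-.0018]),'side':np.array([-.002,-.0015])}
for n in ('scene','side'):
    X=pts(n,np.load(f'pics/{n}0.npz')['d']); X[...,:2]+=off[n]
    m=(X[...,2]>.131)&(X[...,2]<.15)&(abs(X[...,0]-.495)<.08)&(X[...,1]>.06)&(X[...,1]<.24); q=X[m]
    print(n,len(q),cv2.minAreaRect((q[:,:2]*1000).astype(np.float32)))
    for s,g in (('R',q[q[:,1]<.148]),('L',q[q[:,1]>.148])):
        print(s,len(g),cv2.minAreaRect((g[:,:2]*1000).astype(np.float32)))
    m=(X[...,2]>.001)&(X[...,2]<.009)&(abs(X[...,0]-.5)<.11)&(abs(X[...,1]-.148)<.1);q=X[m]; 
    # rack obstruction
    m=(X[...,2]>.09)&(abs(X[...,0]-.53)<.14)&(X[...,1]>.03)&(X[...,1]<.32)&(X[...,2]<.4)&~((abs(X[...,0]-.495)<.07)&(abs(X[...,1]-.148)<.08)); q=X[m]
    if len(q): print('obst',len(q),q.min(0),q.max(0))
```

```text
{'clock': 4.9, 'tool_pos': array([ 0.53197241, -0.16434413,  0.23031734]), 'opening': 0.009647975432806676, 'force': array([ 1.90956327, -0.25265913, -7.07104706])}
scene 207 ((496.47454833984375, 144.68194580078125), (69.12352752685547, 119.6751708984375), 10.849578857421875)
R 123 ((506.7152099609375, 94.81475067138672), (67.90495300292969, 18.15157699584961), 10.264348983764648)
L 84 ((486.4969482421875, 196.5621337890625), (69.09668731689453, 14.328869819641113), 8.864636421203613)
side 368 ((495.03143310546875, 145.48428344726562), (68.45159912109375, 121.31098175048828), 10.57871150970459)
R 181 ((505.4383544921875, 94.02560424804688), (66.88298034667969, 16.336170196533203), 10.68514633178711)
L 187 ((485.18646240234375, 201.24246215820312), (17.97947120666504, 68.16217041015625), 89.7199478149414)
```

Call:
{"name": "arm_command", "arguments": {
  "steps": [
    {"translation": [-25,1,0],"rotation": [0,0,-0.4],"claw": 0},
    {"translation": [-65,3,0],"rotation": [0,0,-0.8],"claw": 0},
    {"translation": [-110,6,0],"rotation": [0,0,-1.2],"claw": 0},
    {"translation": [-155,8,0],"rotation": [0,0,-1.6],"claw": 0},
    {"translation": [-200,10,0],"rotation": [0,0,-2.04],"claw": 0}
  ]
}}

```text
clock: 5.4
tool_pos: [0.5197, 0.0365, 0.2283]
orientation: [179.8, 0.0, -79.3]
force: [1.1, 0.5, -6.5]
opening: 0.0096
gripper_force: 30.0
```

```bash
python3 -c "
from h import *
o=ctrl.get_obs();print(o['clock'],o['tool_pos'],o['orientation'],go([.517,.149,.23],-79.3))"
```

```text
5.4 [0.51967968 0.0364684  0.2283025 ] [ 1.79809422e+02  2.71912898e-02 -7.92628455e+01] ([-111.1, -18.3, -1.7], [0.04, 0.01, 0.01])
```

Call:
{"name": "arm_command", "arguments": {
  "steps": [
    {"translation": [-40,-7,0],"rotation": [0,0,0],"claw": 0},
    {"translation": [-80,-14,0],"rotation": [0,0,0],"claw": 0},
    {"translation": [-109,-18,0],"rotation": [0,0,0],"claw": 0},
    {"translation": [-109,-18,0],"rotation": [0,0,0],"claw": 0},
    {"translation": [-109,-18,0],"rotation": [0,0,0],"claw": 0}
  ]
}}

```text
clock: 5.9
tool_pos: [0.5177, 0.1459, 0.228]
orientation: [179.8, -0.0, -79.2]
force: [-1.2, 1.1, -6.9]
opening: 0.0097
gripper_force: 30.0
```

```bash
cat >> h.py <<'E'
S0=np.array([.5031,.1465]); PSI=np.radians(10.7)
def loc(X):
    """world -> stand frame (xy)"""
    v=X[...,:2]-S0; c,s=np.cos(PSI),np.sin(PSI); return np.stack([c*v[...,0]+s*v[...,1],-s*v[...,0]+c*v[...,1],X[...,2]],-1)
OFF={'scene':np.array([.0022,-.0018]),'side':np.array([-.002,-.0015])}
E
python3 - <<'E'
from h import *
o=ctrl.get_obs();print(o['clock'],o['tool_pos'],o['orientation'],go([.517,.149,.23],-79.3))
ims=[]
for n in ('scene','side'):
    im,d=ctrl.snapshot(n); X=pts(n,d); X[...,:2]+=OFF[n]; L=loc(X)
    ims.append(cv2.resize(im[130:280,230:390] if n=='scene' else im[120:270,240:400],(400,375),interpolation=cv2.INTER_CUBIC))
    for nm,z0,z1,w in (('stand',.131,.148,.07),('rim',.238,.247,.048),('bar',.282,.298,.045),('flange',.19,.2,.06)):
        q=L[(L[...,2]>z0)&(L[...,2]<z1)&(abs(L[...,0])<.06)&(abs(L[...,1])<w)]
        if len(q)>5: print(n,nm,len(q),(np.percentile(q,[1,99],axis=0)[:,:2]*1000).round(1).tolist(),cv2.minAreaRect((q[:,:2]*1000).astype(np.float32)))
save('m3',np.hstack(ims))
E
```

```text
5.9 [0.5176922  0.14594626 0.22803075] [ 1.79790513e+02 -3.42296156e-02 -7.92105006e+01] ([-3.1, 0.1, -2.0], [0.04, -0.01, 0.02])
scene stand 150 [[-40.1, -59.9], [27.6, 60.2]] ((-6.262897491455078, -0.05266571044921875), (120.51854705810547, 69.1912612915039), 89.96643829345703)
scene rim 201 [[-44.9, -38.3], [37.7, 37.2]] ((-2.9476165771484375, -0.26146697998046875), (76.57723236083984, 84.04837799072266), 89.5775375366211)
scene bar 165 [[-8.8, -12.2], [35.5, 33.7]] ((6.85921049118042, 10.2220458984375), (49.0722770690918, 38.16238784790039), 30.49163818359375)
scene flange 281 [[-43.6, -42.2], [41.5, 56.4]] ((1.196136474609375, 4.711334228515625), (93.5536880493164, 99.28897857666016), 6.75851583480835)
side stand 322 [[-40.7, -59.2], [25.5, 60.1]] ((-8.311710357666016, -0.7886123657226562), (68.76130676269531, 124.52595520019531), 0.05225588008761406)
side rim 246 [[-44.4, -39.1], [35.0, 36.9]] ((-5.043941497802734, -0.8946533203125), (78.53003692626953, 80.43447875976562), 89.60022735595703)
side bar 200 [[-8.6, -13.6], [35.7, 34.2]] ((13.653264045715332, 5.112339019775391), (39.15972137451172, 54.314273834228516), 33.753379821777344)
side flange 189 [[-43.9, -2.4], [42.3, 51.0]] ((8.617406845092773, 17.33420181274414), (65.86481475830078, 99.518310546875), 64.89846801757812)
```

View pics/m3.png

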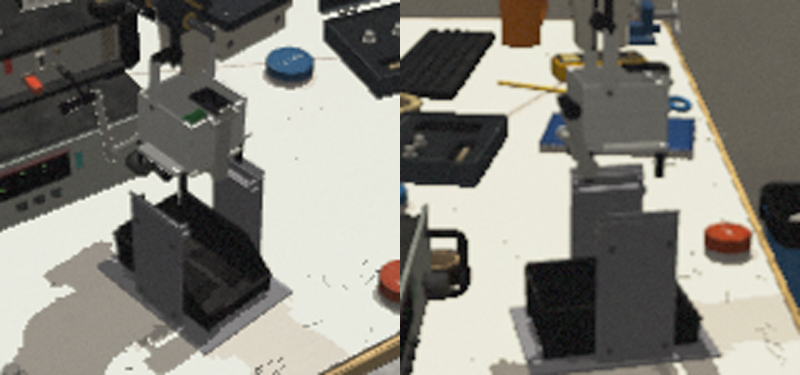

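The crops show the carrier hovering squarely over the stand. Measured in the same views, it sits within 1 mm and 0.4° of the seat, so I'll lower it straight down.

Call:
{"name": "arm_command", "arguments": {
  "steps": [
    {"translation": [0,0.5,12],"rotation": [0,0,0],"claw": 0},
    {"translation": [0,0.5,24],"rotation": [0,0,0],"claw": 0},
    {"translation": [0,0.5,36],"rotation": [0,0,0],"claw": 0},
    {"translation": [0,0.5,42],"rotation": [0,0,0],"claw": 0},
    {"translation": [0,0.5,46],"rotation": [0,0,0],"claw": 0}
  ]
}}

```text
clock: 6.5
tool_pos: [0.5186, 0.1452, 0.1819]
orientation: [179.9, -0.0, -79.3]
force: [-0.7, -0.9, -5.9]
opening: 0.0098
gripper_force: 30.0
```

Call:
{"name": "arm_command", "arguments": {
  "steps": [
    {"translation": [0,0,4],"rotation": [0,0,0],"claw": 0},
    {"translation": [0,0,8],"rotation": [0,0,0],"claw": 0},
    {"translation": [0,0,11],"rotation": [0,0,0],"claw": 0},
    {"translation": [0,0,13],"rotation": [0,0,0],"claw": 0}
  ]
}}

```text
clock: 6.9
tool_pos: [0.5189, 0.1457, 0.17]
orientation: [-180.0, 0.0, -79.3]
force: [-0.0, 0.3, -6.3]
opening: 0.0099
gripper_force: 30.0
```

Call:
{"name": "arm_command", "arguments": {
  "steps": [
    {"translation": [0,0,1.5],"rotation": [0,0,0],"claw": 0},
    {"translation": [0,0,3],"rotation": [0,0,0],"claw": 0},
    {"translation": [0,0,4.5],"rotation": [0,0,0],"claw": 0},
    {"translation": [0,0,6],"rotation": [0,0,0],"claw": 0}
  ]
}}

```text
clock: 7.3
tool_pos: [0.5207, 0.1467, 0.1657]
orientation: [-179.8, 0.1, -79.2]
force: [-0.7, 5.5, 6.9]
opening: 0.0097
gripper_force: 30.0
```

Call:
{"name": "arm_command", "arguments": {
  "steps": [
    {"translation": [0,0,0.5],"rotation": [0,0,0],"claw": 0},
    {"translation": [0,0,1],"rotation": [0,0,0],"claw": 0}
  ]
}}

```text
clock: 7.5
tool_pos: [0.5208, 0.147, 0.1655]
orientation: [-179.7, 0.1, -79.2]
force: [-1.3, 4.2, 8.6]
opening: 0.01
gripper_force: 30.0
```

```bash
cat > chk.py <<'E'
from h import *
o=ctrl.get_obs();print(o['clock'],o['tool_pos'],o['orientation'],o['force'])
for n in ('scene','side'):
    im,d=ctrl.snapshot(n); np.savez(f'pics/{n}_l.npz',im=im,d=d); X=pts(n,d); X[...,:2]+=OFF[n]; L=loc(X)
    for nm,z0,z1,w in (('stand',.131,.148,.07),('rim',.170,.184,.045),):
        q=L[(L[...,2]>z0)&(L[...,2]<z1)&(abs(L[...,0])<.06)&(abs(L[...,1])<w)]
        if nm=='stand': q=q[abs(q[:,1])>.051]
        if len(q)>5: print(n,nm,len(q),(np.percentile(q,[1,99],axis=0)[:,:2]*1000).round(1).tolist(),cv2.minAreaRect((q[:,:2]*1000).astype(np.float32)))
    # rim top height at four corners
    for a in (-1,1):
        for b in (-1,1):
            q=L[(abs(L[...,0]-a*.030)<.006)&(abs(L[...,1]-b*.034)<.005)&(L[...,2]>.15)&(L[...,2]<.2)]
            if len(q)>2: print(a,b,len(q),np.percentile(q[:,2],95).round(4))
    q=L[(abs(L[...,0]+.02)<.015)&(abs(L[...,1])<.01)&(L[...,2]>.17)&(L[...,2]<.2)]
    if len(q): print('pad z',len(q),np.median(q[:,2]))
    q=L[(abs(L[...,1]-.09)<.009)&(L[...,2]>.13)&(abs(L[...,0]-.02)<.06)&(L[...,2]<.2)]
    if len(q): print('pin',len(q),np.median(q,axis=0))
E
python3 chk.py
```

```text
7.5 [0.5208392  0.14702437 0.16550373] [-1.79716629e+02  8.39934300e-02 -7.92285786e+01] [-1.31188493  4.20971644  8.63539197]
scene stand 151 [[-41.0, -59.1], [48.5, 69.8]] ((5.714576721191406, 4.288890838623047), (94.99417114257812, 130.26998901367188), 0.7829886674880981)
scene rim 308 [[-41.8, -38.2], [38.5, 36.3]] ((-0.6484756469726562, -0.47930908203125), (77.452880859375, 83.69562530517578), 89.52420806884766)
-1 -1 26 0.179
-1 1 40 0.1804
1 -1 27 0.1715
1 1 35 0.1816
pad z 72 0.18806839302411155
pin 27 [0.0590757  0.08953039 0.18446924]
side stand 213 [[-40.8, 53.8], [50.5, 69.6]] ((4.131366729736328, 59.07440948486328), (94.16673278808594, 12.437972068786621), 7.003480434417725)
side rim 368 [[-41.2, -37.5], [37.0, 38.0]] ((-2.758800506591797, 0.12640380859375), (76.8306655883789, 80.04818725585938), 89.73883819580078)
-1 -1 17 0.1696
-1 1 66 0.1812
1 -1 17 0.18
1 1 84 0.1816
pad z 64 0.18872380302698927
pin 14 [0.06230278 0.08811576 0.18642325]
```

The carrier sits about 2.8 mm too far to +x in the stand and is 1–2 mm high, probably riding the rear stop. I'll ease it forward and set it down again.

Call:
{"name": "arm_command", "arguments": {
  "steps": [
    {"translation": [0,0,-2],"rotation": [0,0,0],"claw": 0},
    {"translation": [0,1.5,-2],"rotation": [0,0,0],"claw": 0},
    {"translation": [0,3,-2],"rotation": [0,0,0],"claw": 0},
    {"translation": [0,3,-1],"rotation": [0,0,0],"claw": 0},
    {"translation": [0,3,0.5],"rotation": [0,0,0],"claw": 0}
  ]
}}

```text
clock: 8.1
tool_pos: [0.5198, 0.1472, 0.1656]
orientation: [-179.5, 0.1, -79.2]
force: [4.6, 8.3, 13.0]
opening: 0.01
gripper_force: 30.0
```

```bash
python3 chk.py
```

```text
8.1 [0.51980742 0.14722618 0.16559725] [-1.79490291e+02  1.24108396e-01 -7.92038447e+01] [ 4.64085931  8.33780303 13.01625156]
scene stand 153 [[-40.6, -59.5], [49.3, 69.7]] ((6.7091217041015625, 5.073162078857422), (94.2640380859375, 128.99398803710938), 0.6142606735229492)
scene rim 303 [[-43.4, -38.4], [38.4, 36.8]] ((-2.3365211486816406, -1.139129638671875), (77.9473876953125, 83.32369995117188), 89.57440948486328)
-1 -1 28 0.1786
-1 1 43 0.1814
1 -1 25 0.1721
1 1 38 0.1815
pad z 77 0.18811324336439822
pin 29 [0.05870669 0.09065308 0.18491332]
side stand 218 [[-41.0, 53.6], [48.8, 69.9]] ((5.304740905761719, 58.29730224609375), (93.8180923461914, 14.027851104736328), 8.403282165527344)
side rim 380 [[-42.6, -37.8], [36.3, 38.3]] ((-4.151885986328125, 0.787139892578125), (77.3666763305664, 81.2164306640625), 89.78379821777344)
-1 -1 20 0.1704
-1 1 64 0.1812
1 -1 19 0.1803
1 1 89 0.1815
pad z 62 0.18839444991788962
pin 13 [0.06193051 0.08811668 0.18638555]
```

Call:
{"name": "arm_command", "arguments": {
  "steps": [
    {"translation": [0,0,-2],"rotation": [0,0,0],"claw": 0},
    {"translation": [-1.5,0,-3],"rotation": [0,0,0],"claw": 0},
    {"translation": [-1.5,0,-3],"rotation": [0,0,0],"claw": 0},
    {"translation": [-1.5,0,-3],"rotation": [0,0,0],"claw": 0}
  ]
}}

```text
clock: 8.6
tool_pos: [0.5161, 0.1468, 0.1659]
orientation: [-179.9, 0.0, -79.3]
force: [3.0, 3.7, 2.1]
opening: 0.0097
gripper_force: 30.0
```

Call:
{"name": "arm_command", "arguments": {
  "steps": [
    {"translation": [0,0,1],"rotation": [0,0,0],"claw": 0},
    {"translation": [0,0,2],"rotation": [0,0,0],"claw": 0},
    {"translation": [0,0,3],"rotation": [0,0,0],"claw": 0},
    {"translation": [0,0,4],"rotation": [0,0,0],"claw": 0}
  ]
}}

```text
clock: 9.0
tool_pos: [0.5179, 0.1486, 0.1646]
orientation: [-179.7, 0.1, -79.2]
force: [-3.6, 9.7, 21.1]
opening: 0.0097
gripper_force: 30.0
```

```bash
python3 chk.py
```

```text
9.0 [0.51794029 0.14863023 0.16458415] [-1.79650240e+02  1.38422390e-01 -7.92177857e+01] [-3.62255492  9.68321461 21.11120999]
scene stand 137 [[-40.3, -59.7], [47.4, 69.6]] ((-17.06918716430664, 17.65137481689453), (155.49954223632812, 76.92839813232422), 62.43439865112305)
scene rim 296 [[-45.5, -37.5], [35.5, 38.1]] ((-4.534511566162109, -0.18089675903320312), (77.32714080810547, 82.51757049560547), 89.98321533203125)
-1 -1 33 0.1796
-1 1 53 0.1798
1 -1 22 0.1682
1 1 37 0.1809
pad z 69 0.18749250670694698
pin 26 [0.05629144 0.08839459 0.18304862]
side stand 208 [[-40.9, 53.4], [46.9, 69.9]] ((4.551082611083984, 58.885986328125), (92.53791046142578, 13.435559272766113), 7.561290264129639)
side rim 356 [[-44.4, -36.4], [33.9, 39.4]] ((-6.031700134277344, 0.359222412109375), (80.64140319824219, 80.90776824951172), 0.6621838808059692)
-1 -1 21 0.1674
-1 1 73 0.1805
1 -1 6 0.1795
1 1 72 0.1796
pad z 49 0.1882439868603832
pin 18 [0.05973483 0.08947318 0.183583  ]
```

It's down now: z is within 0.6 mm of nominal and x within 1 mm. I'll unload, release and go up.

Call:
{"name": "arm_command", "arguments": {
  "steps": [
    {"translation": [0,0,-1.5],"rotation": [0,0,0],"claw": 0},
    {"translation": [0,0,-2],"rotation": [0,0,0],"claw": 40},
    {"translation": [0,0,-2],"rotation": [0,0,0],"claw": 40},
    {"translation": [0,0,-2],"rotation": [0,0,0],"claw": 40},
    {"translation": [0,0,-10],"rotation": [0,0,0],"claw": 40}
  ]
}}

```text
clock: 9.6
tool_pos: [0.5143, 0.1455, 0.1702]
orientation: [179.8, -0.1, -79.3]
force: [-0.5, 0.2, -0.2]
opening: 0.036
gripper_force: 0.0
```

Call:
{"name": "arm_command", "arguments": {
  "steps": [
    {"translation": [0,0,-30],"rotation": [0,0,0],"claw": 40},
    {"translation": [0,0,-60],"rotation": [0,0,0],"claw": 0},
    {"translation": [30,30,-90],"rotation": [0,0,0],"claw": 0},
    {"translation": [60,30,-110],"rotation": [0,0,0],"claw": 0},
    {"translation": [60,30,-110],"rotation": [0,0,0],"claw": 0}
  ]
}}

```text
clock: 10.1
tool_pos: [0.4984, 0.0799, 0.2858]
orientation: [-179.7, 0.0, -79.4]
force: [0.1, 0.1, 0.6]
opening: 0.0136
gripper_force: 0.0
```

```bash
python3 chk.py
python3 - <<'E'
from h import *
o=ctrl.get_obs(); im,d=ctrl.snapshot('wrist'); save('w4',im); X=pts('wrist',d,o); L=loc(X)
print(o['tool_pos'],o['orientation'],o['opening'])
for nm,z0,z1,w in (('stand',.131,.148,.065),('rim',.173,.183,.048),('pad',.185,.192,.02),('bar',.215,.235,.045)):
    q=L[(L[...,2]>z0)&(L[...,2]<z1)&(abs(L[...,0])<.055)&(abs(L[...,1])<w)]
    if len(q)>5: print(nm,len(q),(np.percentile(q,[1,99],axis=0)*1000).round(1).tolist(),cv2.minAreaRect((q[:,:2]*1000).astype(np.float32)))
E
```

```text
10.1 [0.49838596 0.079868   0.28575476] [-1.79679823e+02  2.42139719e-02 -7.93680303e+01] [0.1005443  0.09910769 0.60816811]
scene stand 140 [[-40.5, -59.3], [47.6, 69.7]] ((5.655403137207031, 5.06463623046875), (94.2124252319336, 128.32550048828125), 0.8709508776664734)
scene rim 321 [[-45.4, -36.5], [36.5, 39.0]] ((-4.361248016357422, 1.005584716796875), (83.27399444580078, 76.38724517822266), 1.4322435855865479)
-1 -1 31 0.1781
-1 1 54 0.1782
1 -1 38 0.179
1 1 31 0.1796
pad z 66 0.18635672017547683
pin 27 [0.05648833 0.08900011 0.17982652]
side stand 206 [[-41.4, 53.4], [47.0, 69.8]] ((3.6992454528808594, 57.96690368652344), (91.40193176269531, 14.758539199829102), 7.619548320770264)
side rim 341 [[-45.0, -35.5], [33.7, 40.3]] ((-6.229194641113281, 2.3867530822753906), (77.37074279785156, 80.628662109375), 89.17288208007812)
-1 -1 27 0.1761
-1 1 64 0.1789
1 -1 11 0.1795
1 1 68 0.1798
pad z 50 0.18706567826368056
pin 18 [0.05842756 0.08826346 0.18168856]
[0.49724883 0.08147791 0.28213676] [-1.79957807e+02  3.37244530e-02 -7.93839587e+01] 0.005298259325920079
stand 1063 [[-42.3, -59.3, 131.1], [30.3, 8.6, 147.5]] ((-5.526390075683594, -23.80434799194336), (76.33914947509766, 73.2584228515625), 3.71268892288208)
rim 402 [[-35.6, -35.8, 173.4], [34.0, -14.7, 182.5]] ((-3.554107666015625, -26.863534927368164), (20.972179412841797, 76.20081329345703), 86.37000274658203)
pad 181 [[-22.9, -9.8, 185.2], [-13.6, 10.8, 187.7]] ((-18.27635383605957, 0.5668659210205078), (20.814695358276367, 9.374408721923828), 89.72148895263672)
```

View pics/w4.png

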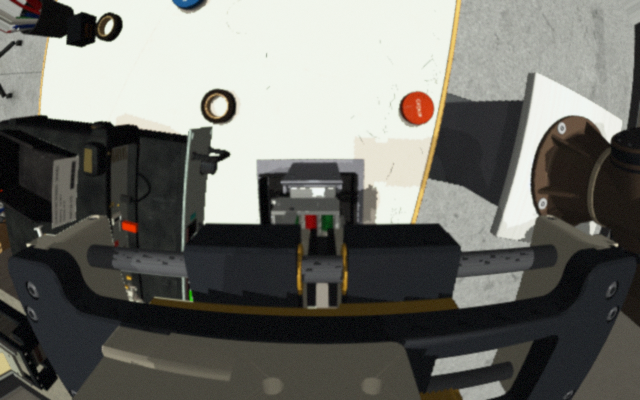

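The carrier is home and free, with its rim at 179 mm and the pad visible near stand-local (-17, 0). I'll go over the pad with closed fingers and then press.

Call:
{"name": "arm_command", "arguments": {
  "steps": [
    {"translation": [-40,-1,0],"rotation": [0,0,0],"claw": 0},
    {"translation": [-63,-1,20],"rotation": [0,0,0],"claw": 0},
    {"translation": [-63,-1,60],"rotation": [0,0,0],"claw": 0},
    {"translation": [-63,-1,100],"rotation": [0,0,0],"claw": 0},
    {"translation": [-63,-1,122],"rotation": [0,0,0],"claw": 0}
  ]
}}

```text
clock: 10.75
tool_pos: [0.4841, 0.1438, 0.1552]
orientation: [179.7, -0.1, -79.2]
force: [0.3, 0.2, -0.5]
opening: 0.0002
gripper_force: 0.0
```

Call:
{"name": "arm_command", "arguments": {
  "steps": [
    {"translation": [0,0,0],"rotation": [0,0,0],"claw": 0},
    {"translation": [0,0,0],"rotation": [0,0,0],"claw": 0}
  ]
}}

```text
clock: 10.95
tool_pos: [0.4866, 0.1444, 0.1595]
orientation: [179.9, -0.1, -79.2]
force: [0.7, 0.2, 1.9]
opening: 0.0005
gripper_force: 0.0
```

```bash
python3 -c "
from h import *
o=ctrl.get_obs();print(o['clock'],o['tool_pos'],o['force'],o['opening'],loc(o['tool_pos']),go([.4864,.1433,.160],-79.3))"
```

```text
10.95 [0.48660038 0.14435036 0.15946587] [0.70462141 0.18632469 1.89130833] 0.0004861595172869368 [-0.01661186  0.00095116  0.15946587] ([1.0, 0.4, -0.5], [0.02, -0.01, 0.01])
```

Call:
{"name": "arm_command", "arguments": {
  "steps": [
    {"translation": [0,0,4],"rotation": [0,0,0],"claw": 0},
    {"translation": [0,0,8],"rotation": [0,0,0],"claw": 0},
    {"translation": [0,0,11],"rotation": [0,0,0],"claw": 0},
    {"translation": [0,0,13],"rotation": [0,0,0],"claw": 0},
    {"translation": [0,0,15],"rotation": [0,0,0],"claw": 0}
  ]
}}

```text
clock: 11.45
tool_pos: [0.4882, 0.1447, 0.1457]
orientation: [-179.8, 0.0, -79.3]
force: [4.3, -0.8, 4.0]
opening: 0.0003
gripper_force: 2.7
```

```bash
python3 chk.py
```

```text
11.45 [0.48824582 0.1446541  0.14572918] [-1.79800559e+02  3.29794322e-02 -7.92644415e+01] [ 4.32744434 -0.75939047  3.96436791]
scene stand 119 [[-39.9, -59.8], [29.3, 69.9]] ((-21.884309768676758, 12.492179870605469), (146.5403594970703, 64.6301498413086), 68.81925201416016)
scene rim 265 [[-47.0, -34.7], [35.1, 39.0]] ((-5.916542053222656, 0.838897705078125), (83.7098159790039, 76.35572052001953), 0.8218971490859985)
-1 -1 15 0.17
-1 1 53 0.1772
1 1 31 0.1793
pad z 61 0.1880725606926141
pin 31 [0.00330254 0.08978654 0.17492482]
side stand 136 [[-41.3, 54.5], [28.0, 69.7]] ((-5.850383758544922, 62.183746337890625), (72.35600280761719, 15.37639045715332), 0.35069411993026733)
side rim 366 [[-44.8, -35.6], [33.1, 40.1]] ((-6.68017578125, 1.9990310668945312), (77.02491760253906, 80.0088882446289), 89.79597473144531)
-1 -1 14 0.1617
-1 1 65 0.1787
1 -1 18 0.18
1 1 71 0.1798
pad z 61 0.18461993573492408
pin 19 [-0.00828063  0.08872477  0.16260822]
```

The pin has swung to -x, so the trap is opening. I'll hold a moment and then retract.

Call:
{"name": "arm_command", "arguments": {
  "steps": [
    {"translation": [0,0,0],"rotation": [0,0,0],"claw": 0},
    {"translation": [0,0,0],"rotation": [0,0,0],"claw": 0},
    {"translation": [0,0,0],"rotation": [0,0,0],"claw": 0},
    {"translation": [0,0,-10],"rotation": [0,0,0],"claw": 0},
    {"translation": [0,0,-50],"rotation": [0,0,0],"claw": 0}
  ]
}}

```text
clock: 12.05
tool_pos: [0.4826, 0.1423, 0.191]
orientation: [179.4, -0.2, -79.3]
force: [0.3, -0.2, -0.3]
opening: 0.0005
gripper_force: 0.0
```

Call:
{"name": "arm_command", "arguments": {
  "steps": [
    {"translation": [0,0,-40],"rotation": [0,0,0],"claw": 0},
    {"translation": [0,0,-60],"rotation": [0,0,0],"claw": 36},
    {"translation": [-40,0,-60],"rotation": [0,0,0],"claw": 36},
    {"translation": [-86,-5,-60],"rotation": [0,0,0],"claw": 36},
    {"translation": [-86,-5,-60],"rotation": [0,0,0],"claw": 36}
  ]
}}

```text
clock: 12.55
tool_pos: [0.4739, 0.2324, 0.2538]
orientation: [179.8, -0.0, -79.2]
force: [0.1, -0.5, -0.3]
opening: 0.027
gripper_force: 0.0
```

```bash
python3 chk.py
python3 - <<'E'
from h import *
o=ctrl.get_obs(); print(o['tool_pos'],loc(o['tool_pos']),o['opening'])
w,d=ctrl.snapshot('wrist'); A=[np.load(f'pics/{n}_l.npz')['im'] for n in('scene','side')]
save('m5',np.hstack([cv2.resize(A[0][165:265,260:360],(300,300),interpolation=cv2.INTER_CUBIC),cv2.resize(A[1][175:275,280:380],(300,300),interpolation=cv2.INTER_CUBIC)]))
save('w5',w)
E
```

```text
12.55 [0.47394389 0.23243305 0.25384408] [ 1.79837913e+02 -9.71643662e-03 -7.91575231e+01] [ 0.12251281 -0.54737811 -0.2818816 ]
scene stand 109 [[-40.9, -58.6], [28.7, 69.7]] ((-5.337154388427734, 5.3353729248046875), (71.62317657470703, 128.94825744628906), 0.17914342880249023)
scene rim 317 [[-46.0, -36.1], [35.3, 38.9]] ((-5.571582794189453, 1.032989501953125), (82.59092712402344, 77.22811889648438), 0.2634080946445465)
-1 -1 31 0.1801
-1 1 49 0.1793
1 -1 34 0.179
1 1 35 0.1787
pad z 66 0.1864865911754171
pin 31 [-0.01241815  0.08925943  0.15857323]
side stand 132 [[-41.1, 53.7], [28.3, 69.9]] ((-6.105865478515625, 61.79340362548828), (72.25328063964844, 16.31871223449707), 0.2555079162120819)
side rim 345 [[-45.2, -35.3], [33.6, 39.8]] ((-6.364238739013672, 1.4282760620117188), (80.85930633544922, 77.42929077148438), 1.4776909351348877)
-1 -1 26 0.1678
-1 1 66 0.1794
1 -1 12 0.1796
1 1 65 0.1793
pad z 53 0.18719446298217263
pin 18 [-0.01005513  0.09024259  0.16047216]
[0.47410904 0.22970044 0.25378869] [-0.01303935  0.08713647  0.25378869] 0.033550215446900226
```

View pics/m5.png

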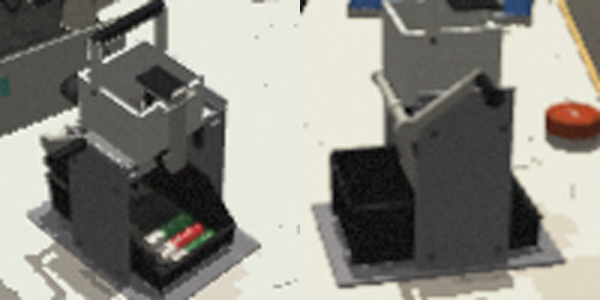

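The scene crop shows all three cells (green, red, green) in the bin at about (180,240). The side crop shows the lever hanging open with its pin at (490,88). Next I'll straddle the pin.

Call:
{"name": "arm_command", "arguments": {
  "steps": [
    {"translation": [0,-2,40],"rotation": [0,0,0],"claw": 36},
    {"translation": [0,-2,80],"rotation": [0,0,0],"claw": 36},
    {"translation": [0,-2,110],"rotation": [0,0,0],"claw": 36},
    {"translation": [0,-2,135],"rotation": [0,0,0],"claw": 36},
    {"translation": [0,-2,148],"rotation": [0,0,0],"claw": 36}
  ]
}}

```text
clock: 13.2
tool_pos: [0.476, 0.2274, 0.1042]
orientation: [179.8, -0.1, -79.4]
force: [-0.3, -0.3, 0.1]
opening: 0.0362
gripper_force: 0.0
```

Call:
{"name": "arm_command", "arguments": {
  "steps": [
    {"translation": [0,0,0],"rotation": [0,0,0],"claw": 24},
    {"translation": [0,0,0],"rotation": [0,0,0],"claw": 24}
  ]
}}

```text
clock: 13.4
tool_pos: [0.4777, 0.2291, 0.107]
orientation: [180.0, -0.0, -79.3]
force: [-0.2, 1.1, -0.2]
opening: 0.0267
gripper_force: 0.0
```

```bash
python3 -c "
from h import *
o=ctrl.get_obs();print(o['clock'],o['tool_pos'],o['force'],o['opening'],loc(o['tool_pos']),o['orientation'])"
```

```text
13.4 [0.47767155 0.22908304 0.1070309 ] [-0.18178479  1.08503048 -0.22985833] 0.026698996805989004 [-0.00965341  0.08586837  0.1070309 ] [ 1.79979312e+02 -2.74275822e-02 -7.93359629e+01]
```

Call:
{"name": "arm_command", "arguments": {
  "steps": [
    {"translation": [0,-8,-6],"rotation": [0,0,0],"claw": 24},
    {"translation": [0,-18,-12],"rotation": [0,0,0],"claw": 24},
    {"translation": [0,-28,-17.5],"rotation": [0,0,0],"claw": 24},
    {"translation": [0,-38,-21],"rotation": [0,0,0],"claw": 24},
    {"translation": [0,-46,-23],"rotation": [0,0,0],"claw": 24}
  ]
}}

```text
clock: 13.9
tool_pos: [0.5243, 0.239, 0.1306]
orientation: [-179.9, 0.0, -79.3]
force: [-0.5, -0.0, 0.6]
opening: 0.0243
gripper_force: 0.5
```

Call:
{"name": "arm_command", "arguments": {
  "steps": [
    {"translation": [0,-6,-1],"rotation": [0,0,0],"claw": 24},
    {"translation": [0,-11,-1],"rotation": [0,0,0],"claw": 24},
    {"translation": [0,-16,0],"rotation": [0,0,0],"claw": 24},
    {"translation": [0,-21,1],"rotation": [0,0,0],"claw": 24},
    {"translation": [0,-25,2],"rotation": [0,0,0],"claw": 24}
  ]
}}

```text
clock: 14.4
tool_pos: [0.5475, 0.2431, 0.1273]
orientation: [180.0, -0.0, -79.3]
force: [-1.2, -0.1, 0.6]
opening: 0.0244
gripper_force: 0.7
```

```bash
python3 -c "
from h import *
o=ctrl.get_obs();print(o['clock'],o['tool_pos'],o['force'],o['opening'],loc(o['tool_pos']),o['orientation'])";python3 chk.py | grep -E 'pin|rim'
```

```text
14.4 [0.54748553 0.24307493 0.12727036] [-1.2135568  -0.07751435  0.60895692] 0.024405863572773055 [0.06154453 0.08665485 0.12727036] [ 1.79973573e+02 -1.35793949e-02 -7.92869849e+01]
scene rim 289 [[-44.3, -36.6], [35.3, 38.4]] ((-3.6999893188476562, 0.4779472351074219), (81.681884765625, 77.76978302001953), 1.1246626377105713)
pin 124 [0.04448288 0.09457041 0.18129546]
side rim 234 [[-43.7, -37.4], [35.4, 40.7]] ((-4.420539855957031, 2.1098861694335938), (78.42266845703125, 79.91983795166016), 87.91963195800781)
pin 229 [0.04510244 0.09600493 0.18401554]
```

Call:
{"name": "arm_command", "arguments": {
  "steps": [
    {"translation": [0,-2,0],"rotation": [0,0,0],"claw": 24},
    {"translation": [0,-4,1],"rotation": [0,0,0],"claw": 24},
    {"translation": [0,-6,1],"rotation": [0,0,0],"claw": 24}
  ]
}}

```text
clock: 14.8
tool_pos: [0.5531, 0.2441, 0.1265]
orientation: [180.0, -0.0, -79.3]
force: [-0.6, -1.1, -1.2]
opening: 0.0239
gripper_force: 0.5
```

Call:
{"name": "arm_command", "arguments": {
  "steps": [
    {"translation": [0,-1,0],"rotation": [0,0,0],"claw": 24},
    {"translation": [0,-2,0],"rotation": [0,0,0],"claw": 24},
    {"translation": [0,-3,0],"rotation": [0,0,0],"claw": 24}
  ]
}}

```text
clock: 15.1
tool_pos: [0.5557, 0.2447, 0.1264]
orientation: [179.9, -0.0, -79.3]
force: [-3.1, 0.3, -1.0]
opening: 0.024
gripper_force: 1.7
```

```bash
python3 -c "
from h import *
o=ctrl.get_obs();print(o['clock'],o['tool_pos'],o['force'],o['opening'],loc(o['tool_pos']),o['orientation'])"
```

```text
15.1 [0.55567416 0.24468677 0.12641494] [-3.09108661  0.30439933 -0.98682245] 0.024020761364212447 [0.06989004 0.08671831 0.12641494] [ 1.79943237e+02 -2.58554781e-03 -7.92960223e+01]
```

Call:
{"name": "arm_command", "arguments": {
  "steps": [
    {"translation": [0,-1,0],"rotation": [0,0,0],"claw": 24},
    {"translation": [0,-2,0],"rotation": [0,0,0],"claw": 24}
  ]
}}

```text
clock: 15.3
tool_pos: [0.5571, 0.2445, 0.126]
orientation: [179.9, -0.0, -79.3]
force: [-5.7, -1.8, -1.9]
opening: 0.0241
gripper_force: 2.8
```

Call:
{"name": "arm_command", "arguments": {
  "steps": [
    {"translation": [0,-1,0],"rotation": [0,0,0],"claw": 24},
    {"translation": [0,-2,0],"rotation": [0,0,0],"claw": 24}
  ]
}}

```text
clock: 15.5
tool_pos: [0.5582, 0.2446, 0.1254]
orientation: [179.8, -0.1, -79.3]
force: [-7.4, -1.2, -3.1]
opening: 0.0243
gripper_force: 3.7
```

Call:
{"name": "arm_command", "arguments": {
  "steps": [
    {"translation": [0,-1.5,0],"rotation": [0,0,0],"claw": 24},
    {"translation": [0,-1.5,0],"rotation": [0,0,0],"claw": 24},
    {"translation": [0,1,0],"rotation": [0,0,0],"claw": 24},
    {"translation": [0,5,0],"rotation": [0,0,0],"claw": 36},
    {"translation": [0,5,0],"rotation": [0,0,0],"claw": 36}
  ]
}}

```text
clock: 16.0
tool_pos: [0.5559, 0.2451, 0.1275]
orientation: [-179.9, 0.0, -79.3]
force: [-0.2, -0.3, 0.6]
opening: 0.0335
gripper_force: 0.0
```

Call:
{"name": "arm_command", "arguments": {
  "steps": [
    {"translation": [0,0,-20],"rotation": [0,0,0],"claw": 36},
    {"translation": [0,0,-60],"rotation": [0,0,0],"claw": 36},
    {"translation": [0,0,-100],"rotation": [0,0,0],"claw": 36},
    {"translation": [0,0,-130],"rotation": [0,0,0],"claw": 36},
    {"translation": [0,0,-130],"rotation": [0,0,0],"claw": 36}
  ]
}}

```text
clock: 16.5
tool_pos: [0.5582, 0.246, 0.263]
orientation: [-179.4, 0.2, -79.3]
force: [0.7, 0.5, -0.9]
opening: 0.036
gripper_force: 0.0
```

```bash
python3 chk.py
python3 - <<'E'
from h import *
A=[np.load(f'pics/{n}_l.npz')['im'] for n in('scene','side')]
save('m6',np.hstack([cv2.resize(A[0][155:265,250:360],(400,400),interpolation=cv2.INTER_CUBIC),cv2.resize(A[1][165:275,280:390],(400,400),interpolation=cv2.INTER_CUBIC)]))
E
```

```text
16.5 [0.55819034 0.24602935 0.26295185] [-179.41231513    0.20858325  -79.25770893] [ 0.68178488  0.48613962 -0.87986833]
scene stand 146 [[-40.5, -59.7], [53.0, 68.8]] ((-17.070560455322266, 18.19226837158203), (156.18084716796875, 77.43672180175781), 60.736412048339844)
scene rim 322 [[-43.8, -37.7], [37.7, 38.2]] ((-3.8130531311035156, -0.7665367126464844), (78.35551452636719, 84.899169921875), 88.04325103759766)
-1 -1 27 0.1792
-1 1 48 0.1778
1 -1 39 0.1787
1 1 33 0.1789
pad z 71 0.18678757363469178
pin 29 [0.06070477 0.08883749 0.17965952]
side stand 215 [[-41.0, 53.1], [52.1, 69.7]] ((5.110897064208984, 58.88886260986328), (96.1823959350586, 13.507705688476562), 6.416402339935303)
side rim 338 [[-43.2, -38.2], [35.9, 40.1]] ((-4.714260101318359, 0.8256874084472656), (78.60665893554688, 79.82459259033203), 88.07591247558594)
-1 -1 24 0.1793
-1 1 39 0.178
1 -1 10 0.1795
1 1 83 0.1793
pad z 53 0.18719665359092394
pin 17 [0.06292575 0.08792793 0.18178522]
```

View pics/m6.png

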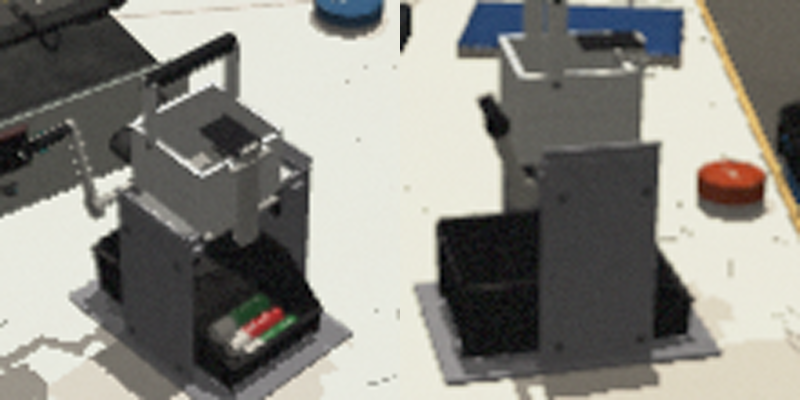

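The pin has stayed at the shut end with the gripper clear, the rim is still at home height, and all three cells are in the bin. I'm handing in the job.

```bash
python3 -c "
from h import *
print(ctrl.close_job())"
```

```text
the job is handed in; nothing more can be done
None
```

The job is handed in: the empty carrier is home on the stand with its trap latched, and all three cells are in the bin. It sits about 2° twisted within the stand's play. I saw no contact with the mass, tape or tin, though I didn't re-measure their positions.

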